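# Crack open the sealed desiccator and hold it

## Robot

A 7-joint arm with a two-finger parallel gripper is mounted at the origin on a cart in front of the work surface, level with it; the furniture and walls round the work are solid. World frame = base frame: x ahead of the robot, y to its left, z up, the work surface at z = 0. Lengths are in m, angles in degrees, forces in N, time in s.
With the tool pointing down it reaches from about 0.425 to 1.025 m from the base axis. Payload 9.4 kg.
Tool frame: the origin (TCP) lies between the finger pads; the fingertips stand 19 mm ahead of it and the grasp point (between the pads) is the TCP; z points along the fingers, x is the direction in which the jaws open and shut, and the axes are right-handed (so a half turn about z gives the same grasp; the last joint's range is limited). The gripper opens to 93 mm and grips with 3 to 60 N. Pads are 15 mm wide; open, the fingers measure 128 mm over their backs; the gripper's body (75 mm by 188 mm) begins 65 mm behind the grasp point.
Start: joints at [-70.285, 34.337, -0.143, 91.639, 0.103, 54.024, -4.572], TCP at [0.296, 0.662, 0.238] pointing down, gripper open.
Joint ranges: [-147.43, 147.43], [-19.82, 112.94], [-74.19, 73.91], [6.32, 146.72], [-59.91, 239.91], [6.04, 106.73], [-150.56, 150.56]. Speed limits (degrees/s): [127.2, 127.2, 172.46, 172.46, 180, 180, 180].

## Interface

Orientations are given as [roll, pitch, yaw] about the fixed x, y, z axes, in that order (R = Rz(yaw) Ry(pitch) Rx(roll)).
In Python, from cell import manip gives the robot as it stands. The module is installed in compiled form; this text tells all that it offers.
- The arm moves only by the tool step_arm, never from a script. Its argument "rows" is a list of rows, each a list of 6 numbers: the shift along the tool's x, y, z in mm, then the turn, a rotation vector about the tool's x, y, z in rad. In form: [[dx, dy, dz, rx, ry, rz], ...]. A call has 1 to 12 rows; each row shifts and turns the commanded pose from where the row before left it, along the tool's axes as they then stand; what a row does not reach is not made up. A row lasts 1/10 s, in which the tool goes at most 50 mm and 8.59 degrees, less where a joint would pass 70% of its speed; a pose out of reach is approached as far as the arm can. A call is refused whole if a number of a shift passes 50 or a number of a turn 0.15, either way. A call with a gripper value outside its range is refused whole. "hand" is the opening, from -1 (shut) to 1 (fully open), set as the call begins (left out, the last holds). The fingers move at their own pace and stop on an object; "squeeze" is the grip in N (left out, the last holds). Time passes only in rows, so rows that do not move let the fingers close. It gives the time, the measured TCP pose, the force and the opening at its end, in the units of the state.
- manip.observe(): the state, without advancing time (a new reading comes with each control period).
- manip.snapshot(name): name is "scene" or "top" or "wrist"; returns the picture (384x512x3 uint8, blue, green, red); there is no depth.
- manip.calibration(name): a dict with "fov_y" (degrees; the focal length in pixels is half the picture's height over the tangent of half this angle, whatever the lens; pixels are square), "cx", "cy" (the principal point, pixels), "R" (3x3) and "t" (3): a world point X has camera coordinates R X + t. Camera axes: x right, y down, z forward; pixel columns grow to the right and rows downward; lengths in m; the calibration is good to about 2 mm. A picture is of the moment at which its call begins: read the wrist's pose just before it. calibration takes no time and is no camera call; for the wrist camera it gives the pose at the moment of the call.
- manip.job_done(): hands the job in, once; it reports no verdict.
The state is a dict: "t": time; "joint_positions": joint angles; "qvel": joint speeds; "effort": joint torques, N m; "eef_pos": TCP position; "eef_rot": TCP orientation; "force": force on the tool from outside, world axes, zero at the start; "wrist_torque": the same for the moment, N m; "gripper_width": finger opening in m.
Only numpy, scipy, OpenCV 4.12 (cv2) and the standard library are available. Lean on these libraries where they do the work, as an engineer would, in place of code of your own. Each camera call takes 0.05 s, during which the arm holds its last target. There are 200 camera calls.

## Task

The samples in the small glass desiccator have to be let back to room air: take the lid by its knob with a light grip (the knob is bonded to glass), pull it straight up until the sticky rubber seal lets go, and stop with the lid only about a finger's width (20 mm) above the rim, level, directly over its base and touching nothing but the gripper. Keep it there for at least three seconds while the air evens out. Do not lift the lid right off; the base must stay put on the bench, the two vials inside must stay standing and the things round about must not be disturbed. The program finishes while still holding the lid like that: do not put it back or let go.

Things in the scene. Friction and masses are not known exactly. Their poses are not given: they have to be found in the camera images.
- desiccator: Base of a round glass desiccator, loose on the bench, 3.2 kg, 160 mm in diameter at its top flange, 131 mm at its wall, 96 mm high; clear glass, with a white perforated plate inside (38 mm above the bench) and a black rubber lip seal in the bore of the flange. Origin: centre of its underside, z up.
- rim_centre (a point): Centre of the base's rim (top face of its flange), 96 mm above the bench.
- lid: Clear glass dome lid with a black knob on top, loose, 0.24 to 0.48 kg, flange 160 mm in diameter, 84 mm high from the flange's underside to the knob's top. A spigot (119 mm in diameter) reaches 10.5 mm down into the base; a bead round it is snapped in under the rubber seal. Origin: centre of the flange's underside, z up the axis. Shut at the start.
- knob (a point): Middle of the round knob's band, on the lid's axis, 71 mm above the flange's underside (167 mm above the bench while shut). Band 33 mm in diameter, 8 mm below to 8 mm above this point; knob top 13 mm above it; dome apex 23 mm below it, falling away all round. Knob and glass take at most 50 N of squeeze on each finger: 20 to 40 N is right and enough to open the seal.
- lid_flange (a point): Centre of the flange's underside; its height above rim_centre is the gap, 0 while shut. Besides the lid's weight the seal holds with 10 to 18 N; this peak comes in the first 1 to 2 mm of lift and fades by 4 mm; the bead is clear of the seal at 9 mm. A pull that stops at the first rise of force has not opened it.
- sample1: Capped plastic vial, 20 mm in diameter, 77 mm high, standing loose on the plate inside; origin at its foot.
- sample2: Capped plastic vial, 18 mm in diameter, 74 mm high, standing loose on the plate inside; origin at its foot.
- sand_timer: Bystander: sandglass with plastic ends, 50 mm across, 140 mm high; origin at its foot.
- round_flask: Bystander: small round-bellied flask, 55 mm in diameter, 71 mm high; origin at its foot.
- empty_dish: Bystander: flat glass dish, 104 mm in diameter, 18 mm high; origin at its foot.

How it is judged (in metres and radians):
On the way, in this order (a step that is already met when the one before it is completed fails the run):
1. the knob is held in the fingers while the lid is still sealed shut (contact force between the fingers and lid above 8 N and z of lid_flange in the frame of rim_centre below 0.003 m), for 0.1 s.
2. the lid is held free of the seal for three seconds, a finger's width open (z of lid_flange in the frame of rim_centre between 0.011 and 0.032 m and contact force between lid and desiccator below 0.3 N and contact force between the fingers and lid above 5 N), for 3 s.
At the end, for the whole second after the job is handed in: The gripper still holds the lid at rest, its flange 11 to 32 mm above the rim, its axis within 15 mm of the base's and within 8 degrees of upright, touching neither base nor vials; the base stands flat on the bench and the two vials stand upright (all of step 2 and horizontal distance between lid_flange and rim_centre below 0.015 m and angle between lid's own z axis and vertical below 0.14 rad and linear speed of lid below 0.02 m/s and height (world z) of desiccator below 0.004 m and angle between desiccator's own z axis and vertical below 0.05 rad and angle between each of sample1, sample2's own z axis and vertical below 0.15 rad and contact force between lid and sample1 below 0.2 N and contact force between lid and sample2 below 0.2 N); the arm keeps its last pose, push and grip.
It fails at once if the knob is squeezed too hard (over about 50 N on each finger) (contact force between the fingers and lid above 100 N).
It fails at once if the lid is lifted right off (more than 40 mm above the rim) (z of lid_flange in the frame of rim_centre above 0.04 m).
It fails at once if the base is dragged or lifted off the bench (distance of desiccator from where it was at the start of the episode above 0.02 m).
It fails at once if a sample vial is knocked over (angle between any of sample1, sample2's own z axis and vertical above 0.35 rad).
It fails at once if a bystander is disturbed (distance of any of sand_timer, round_flask, empty_dish from where it was at the start of the episode above 0.02 m).
It also fails if it takes over 37 s, if anything falls off the work surface, if the arm or the gripper's body presses on something with over 40 N, if the wrist force passes 120 N, or if a joint passes its speed limit or range.

## Working session

There is one attempt and no reset: what is moved stays moved. The work goes in short steps, Python scripts to look and compute and a tool call to move; the robot and the scene stay as the last step left them, time stands still between calls to the robot, and variables do not carry over. Pictures are saved under pics/ and viewed, on a budget of 10 in all, crops included, one or two more only if the job needs it, and the job is handed in when it is done.

Besides the shell and the picture viewer there is one more tool, called after "Emit:" by a JSON object that holds its "method" and its "body", one argument or row to a line. step_arm: Moves the arm, as the interface text tells. Its arguments: {"type":"object","properties":{"rows":{"type":"array","items":{"type":"array","items":{"type":"number"}}},"hand":{"type":"number"},"squeeze":{"type":"number"}},"required":["rows"]}

```bash
mkdir -p pics; python3 - <<'E'
from cell import manip
import cv2,numpy as np
s=manip.observe();print(s)
for n in("scene","top"):
    cv2.imwrite(f"pics/{n}0.png",manip.snapshot(n)); c=manip.calibration(n);print(n,c)
E
```

```text
{'t': 0.0, 'joint_positions': array([-70.28202541,  34.38536107,  -0.14352518,  91.67840726,
         0.10411798,  54.02513262,  -4.57166184]), 'qvel': array([ 0.02342562,  0.12156663, -0.06495124,  0.02166931, -0.08396451,
       -0.06035469,  0.11993328]), 'effort': array([-2.67580554e-04, -7.65070510e+01,  1.49797205e+00, -2.52348644e+01,
       -5.23143425e-02,  1.69088866e-02,  1.48611143e-04]), 'eef_pos': array([0.2960424 , 0.66131745, 0.2367656 ]), 'eef_rot': array([1.79989825e+02, 8.82452613e-02, 6.58900913e+01]), 'force': array([ 0.12886744,  0.2667666 , -0.5698859 ]), 'wrist_torque': array([ 0.04141531, -0.01963878, -0.02901013]), 'gripper_width': 0.0933075623042501}
scene {'fov_y': 53.37784161338865, 'cx': 255.79223879683957, 'cy': 186.3639899014913, 'R': array([[ 0.72197596, -0.6915599 ,  0.02226246],
       [-0.44928181, -0.49302583, -0.74503113],
       [ 0.52620963,  0.52789244, -0.66665808]]), 't': array([-0.41035799,  0.37700092,  0.81932879])}
top {'fov_y': 54.57570092588237, 'cx': 258.4975188383504, 'cy': 185.4904296135303, 'R': array([[-0.01031504, -0.99994535,  0.00170022],
       [-0.99222972,  0.01002458, -0.12401486],
       [ 0.12399104, -0.00296623, -0.9922789 ]]), 't': array([0.0359464 , 0.59412204, 1.1375582 ])}
```

View pics/scene0.png

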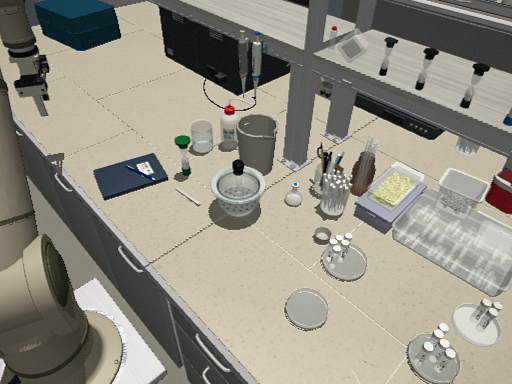

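View pics/top0.png

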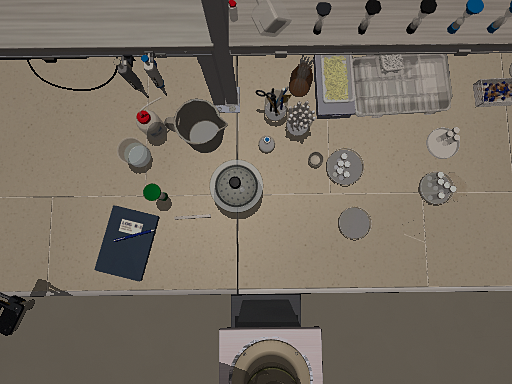

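The desiccator's knob is at about (238,167) in the scene picture and (235,183) in the top one. The sand timer is to its left, the flask to its upper right, and a tall beaker and shelf post stand behind it.

```bash
cat > h.py <<'E'
from cell import manip
import numpy as np
def ray(c,u,v):
    f=192/np.tan(np.radians(c["fov_y"])/2); R=np.array(c["R"])
    d=R.T@np.array([(u-c["cx"])/f,(v-c["cy"])/f,1]); return -R.T@np.array(c["t"]),d
def atz(c,u,v,z):
    o,d=ray(c,u,v); return o+d*(z-o[2])/d[2]
E
python3 - <<'E'
from h import *
import cv2
T=manip.calibration("top");S=manip.calibration("scene")
for n,c,u,v in(("top",T,235,183),("scene",S,238,167)): print(n,atz(c,u,v,.172))
print("rim",atz(T,236.5,186.5,.096),"flask",atz(T,267,144,.06),"timer",atz(T,152,191,.14),"post",atz(T,225,105,0),atz(T,225,105,.3),"beaker",atz(T,200,122,.1), atz(T,225,122,.12))
for n,c,u,v in(("flask",S,293,197),("timer",S,183,145)): print(n,atz(c,u,v,.04),atz(c,u,v,.14))
for n,b in(("scene",(170,110,310,220)),("top",(140,80,290,220))):
    i=cv2.imread(f"pics/{n}0.png")[b[1]:b[3],b[0]:b[2]]
    cv2.imwrite(f"pics/{n}c.png",i) 
a=cv2.resize(cv2.imread("pics/scenec.png"),None,fx=4,fy=4,interpolation=2)
b=cv2.resize(cv2.imread("pics/topc.png"),None,fx=4,fy=4,interpolation=2)
h=min(a.shape[0],b.shape[0]);o=np.hstack([a[:440,:400*1],b[:440,200:600]])
cv2.imwrite("pics/c1.png",o)
E
```

```text
top [0.58525299 0.09581367 0.172     ]
scene [0.57792887 0.0865339  0.172     ]
rim [0.58469864 0.09595518 0.096     ] flask [0.72247488 0.00192282 0.06      ] timer [0.56873501 0.3359797  0.14      ] post [0.87158266 0.13903523 0.        ] [0.76610474 0.11266974 0.3       ] beaker [0.78347077 0.20641514 0.1       ] [0.77666609 0.12844452 0.12      ]
flask [ 0.71313847 -0.01127489  0.04      ] [ 0.62790769 -0.07647736  0.14      ]
timer [0.62440336 0.43156055 0.04      ] [0.55031706 0.31074122 0.14      ]
```

View pics/c1.png

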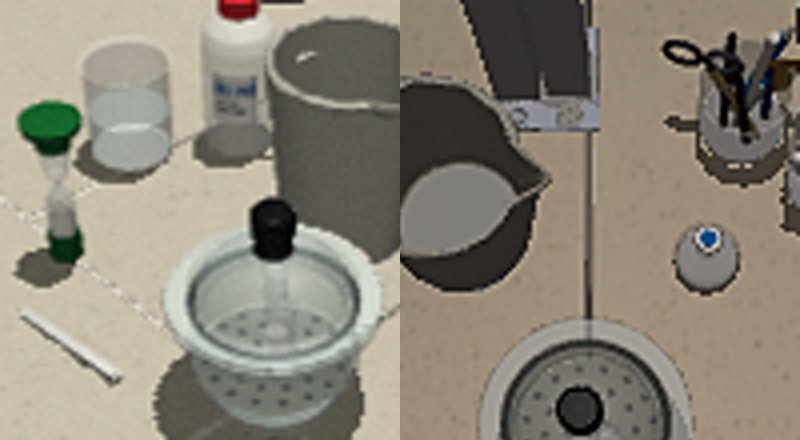

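Emit:
{"method": "step_arm", "body": {
  "rows": [
    [-10,12,0,0,0,0],
    [-20,25,0,0,0,0],
    [-20,25,0,0,0,0],
    [-20,25,0,0,0,0],
    [-20,25,0,0,0,0],
    [-20,25,0,0,0,0],
    [-20,25,0,0,0,0],
    [-20,25,0,0,0,0],
    [-20,25,0,0,0,0],
    [-20,25,0,0,0,0],
    [-20,25,0,0,0,0],
    [-20,25,0,0,0,0]
  ],
  "hand": 1,
  "squeeze": 30
}}

```text
t: 1.3
eef_pos: [0.4646, 0.3319, 0.2376]
eef_rot: [180.0, 0.0, 65.8]
force: [-0.2, 0.2, -1.0]
gripper_width: 0.0929
```

Emit:
{"method": "step_arm", "body": {
  "rows": [
    [-20,25,0,0,0,0],
    [-20,25,0,0,0,0],
    [-20,25,0,0,0,0],
    [-20,25,0,0,0,0],
    [-20,25,0,0,0,0],
    [-20,25,0,0,0,0],
    [-20,25,0,0,0,0],
    [-20,22,0,0,0,0],
    [-10,10,0,0,0,0],
    [0,0,0,0,0,0],
    [0,0,0,0,0,0]
  ]
}}

```text
t: 2.4
eef_pos: [0.583, 0.0957, 0.2376]
eef_rot: [-180.0, -0.0, 65.9]
force: [0.6, 0.4, -0.0]
gripper_width: 0.0929
```

```bash
python3 - <<'E'
from h import *
import cv2
s=manip.observe();print(s["t"],s["eef_pos"],s["eef_rot"],s["force"])
c=manip.calibration("wrist");i=manip.snapshot("wrist");cv2.imwrite("pics/w0.png",i)
import json;json.dump({k:np.array(v).tolist() for k,v in c.items()},open("w0.json","w"))
f=192/np.tan(np.radians(c["fov_y"])/2)
for z in(.167,.180):
    p=np.array(c["R"])@[.584,.094,z]+c["t"];print(c["cx"]+f*p[0]/p[2],c["cy"]+f*p[1]/p[2])
t=manip.snapshot("top");cv2.imwrite("pics/t1.png",t)
E
```

```text
2.4 [0.58296724 0.09565486 0.23755572] [-1.79957053e+02 -1.97691014e-02  6.59058001e+01] [ 0.55700469  0.38203656 -0.03517788]
252.81804510340217 207.56249884695654
252.67610408066756 213.53897040647834
```

View pics/w0.png

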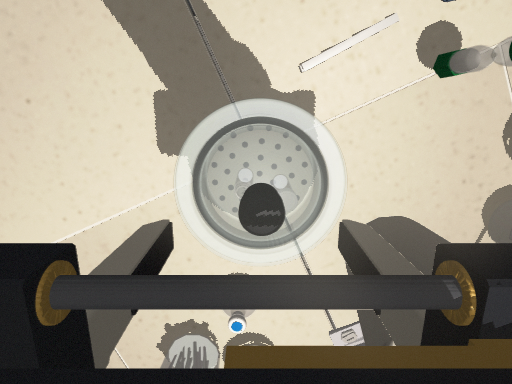

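The wrist view shows the knob as a dark blob centred at (261.5,209), spanning x 238–285 and y 182–236. The flange ellipse is centred at about (260.5,180), and both vials are standing.

```bash
python3 - <<'E'
from h import *
import json,cv2
c=json.load(open("w0.json"))
i=cv2.imread("pics/w0.png").max(2)
m=np.zeros_like(i);m[170:245,225:297]=(i[170:245,225:297]<75)
n,l,st,ce=cv2.connectedComponentsWithStats(m);k=1+st[1:,4].argmax();print(st[k],ce[k])
s=np.array([.583,.0957]);a=np.radians(65.9);X=np.array([np.cos(a),np.sin(a)]);Y=np.array([np.sin(a),-np.cos(a)])
for n,u,v,z in(("knob",*ce[k],.170),("flange",260.5,180,.100)):
    p=atz(c,u,v,z);d=(p[:2]-s)*1e3;print(n,p,"tool dx,dy mm",d@X,d@Y)
E
```

```text
[ 239  183   46   53 1692] [260.36170213 208.36052009]
knob [0.58585115 0.09908576 0.17      ] tool dx,dy mm 4.254845830970208 1.220122770350716
flange [0.58248675 0.10190242 0.1       ] tool dx,dy mm 5.4522016000298725 -3.001151781382712
```

Emit:
{"method": "step_arm", "body": {
  "rows": [
    [4,0,0,0,0,0],
    [0,0,8,0,0,0],
    [0,0,10,0,0,0],
    [0,0,10,0,0,0],
    [0,0,10,0,0,0],
    [0,0,10,0,0,0],
    [0,0,10,0,0,0],
    [0,0,6,0,0,0],
    [0,0,4,0,0,0],
    [0,0,0,0,0,0],
    [0,0,0,0,0,0]
  ],
  "hand": 1,
  "squeeze": 30
}}

```text
t: 3.6
eef_pos: [0.5855, 0.0985, 0.1698]
eef_rot: [180.0, -0.0, 65.9]
force: [-0.1, -0.3, -0.5]
gripper_width: 0.093
```

```bash
python3 - <<'E'
from h import *
import cv2
s=manip.observe();print(s["t"],s["eef_pos"],s["eef_rot"],s["force"])
a=manip.snapshot("wrist");b=manip.snapshot("scene")[110:230,170:310]
cv2.imwrite("pics/g1.png",np.hstack([cv2.resize(a,(400,300)),cv2.resize(b,(350,300),interpolation=2)]))
E
```

```text
3.6 [0.58548863 0.0985154  0.16982722] [ 1.79982732e+02 -1.11425542e-02  6.58882580e+01] [-0.05561811 -0.27366507 -0.45123347]
```

View pics/g1.png

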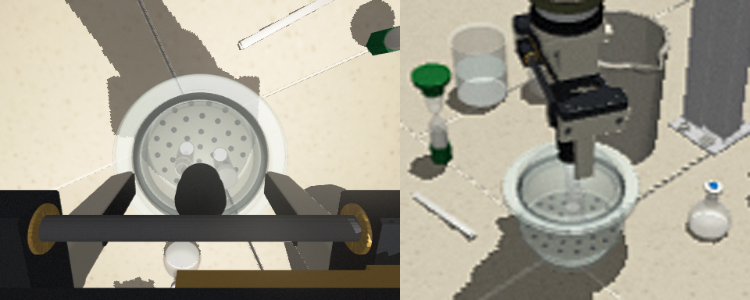

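The knob sits midway between the fingers (knob x=200 in the left panel, fingers at 135 and 265). I'll close gently.

Emit:
{"method": "step_arm", "body": {
  "rows": [
    [0,0,0,0,0,0],
    [0,0,0,0,0,0],
    [0,0,0,0,0,0],
    [0,0,0,0,0,0],
    [0,0,0,0,0,0],
    [0,0,0,0,0,0],
    [0,0,0,0,0,0],
    [0,0,0,0,0,0],
    [0,0,0,0,0,0],
    [0,0,0,0,0,0]
  ],
  "hand": -1,
  "squeeze": 30
}}

```text
t: 4.7
eef_pos: [0.5854, 0.0985, 0.1696]
eef_rot: [180.0, -0.0, 65.9]
force: [0.0, 0.5, -0.4]
gripper_width: 0.0316
```

Emit:
{"method": "step_arm", "body": {
  "rows": [
    [0,0,0,0,0,0],
    [0,0,0,0,0,0]
  ]
}}

```text
t: 4.9
eef_pos: [0.5853, 0.0986, 0.1696]
eef_rot: [180.0, -0.0, 65.9]
force: [-0.1, 0.0, 1.2]
gripper_width: 0.0319
```

```bash
python3 - <<'E'
from h import *
import cv2
s=manip.observe();print(s["gripper_width"],s["force"],s["wrist_torque"])
b=manip.snapshot("scene")[110:210,190:290];t=manip.snapshot("top")[130:230,190:290]
cv2.imwrite("pics/g2.png",np.hstack([cv2.resize(x,(400,400),interpolation=2) for x in(b,t)]))
E
```

```text
0.03193884624119261 [-0.14463308  0.03598067  1.17185607] [ 0.08445195 -0.04518163  0.0285814 ]
```

View pics/g2.png

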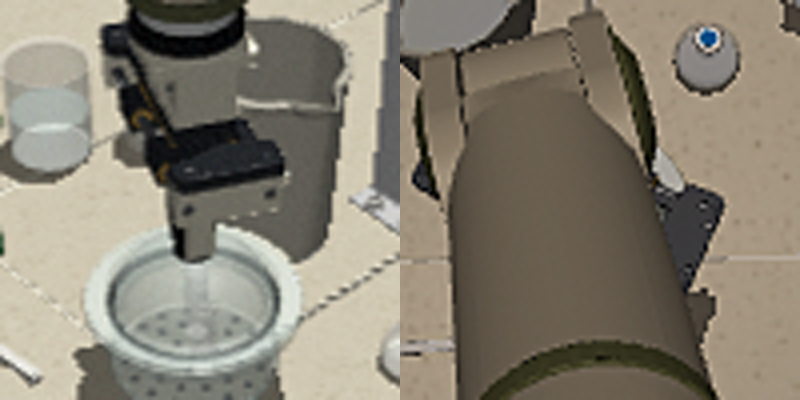

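The fingers have closed on the knob at a steady opening of 32 mm, and there is no side force. Now a slow pull.

Emit:
{"method": "step_arm", "body": {
  "rows": [
    [0,0,-0.5,0,0,0],
    [0,0,-0.5,0,0,0],
    [0,0,-0.5,0,0,0],
    [0,0,-0.5,0,0,0],
    [0,0,-0.5,0,0,0],
    [0,0,-0.5,0,0,0]
  ]
}}

```text
t: 5.6
eef_pos: [0.5844, 0.0985, 0.1715]
eef_rot: [-179.9, 0.1, 65.9]
force: [0.1, 0.7, -19.6]
gripper_width: 0.0318
```

Emit:
{"method": "step_arm", "body": {
  "rows": [
    [0,0,-1,0,0,0],
    [0,0,-1,0,0,0],
    [0,0,-1,0,0,0],
    [0,0,-1,0,0,0],
    [0,0,-1,0,0,0],
    [0,0,-1,0,0,0],
    [0,0,0,0,0,0]
  ]
}}

```text
t: 6.3
eef_pos: [0.5856, 0.0985, 0.179]
eef_rot: [180.0, -0.0, 65.9]
force: [-0.2, 0.1, -1.7]
gripper_width: 0.0316
```

Emit:
{"method": "step_arm", "body": {
  "rows": [
    [0,0,-1,0,0,0],
    [0,0,-1,0,0,0],
    [0,0,-1,0,0,0],
    [0,0,-1,0,0,0],
    [0,0,-1,0,0,0],
    [0,0,-1,0,0,0],
    [0,0,-1,0,0,0],
    [0,0,0,0,0,0],
    [0,0,0,0,0,0]
  ]
}}

```text
t: 7.2
eef_pos: [0.5853, 0.0985, 0.1857]
eef_rot: [180.0, -0.0, 65.9]
force: [-0.2, 0.2, -2.9]
gripper_width: 0.0318
```

```bash
python3 - <<'E'
from h import *
import cv2
F=[]
for k in range(4):
    b=manip.snapshot("scene"); s=manip.observe();F.append(s["force"])
print(np.mean(F,0),s["eef_pos"],s["gripper_width"],s["t"])
cv2.imwrite("pics/s3.png",b);w=manip.snapshot("wrist")
cv2.imwrite("pics/g3.png",np.hstack([cv2.resize(b[140:240,190:290],(400,400),interpolation=2),cv2.resize(w,(400,400))]))
E
```

```text
[-0.00913963 -0.08327482 -2.96325888] [0.58528359 0.09848708 0.18557228] 0.0320631201378784 7.4
```

View pics/g3.png

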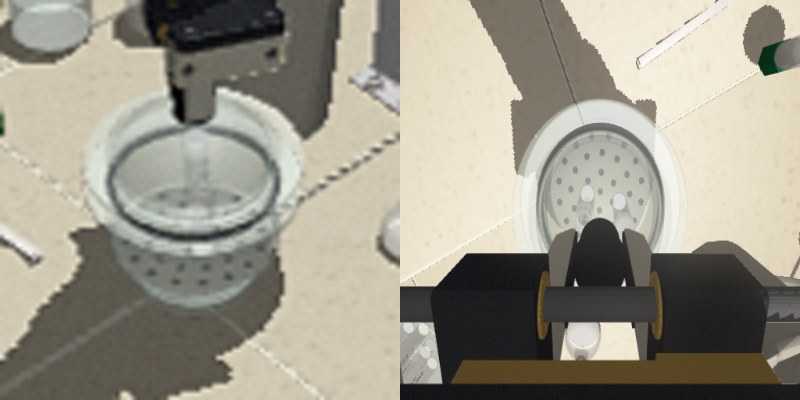

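The lid's outline has risen about 5 px in the scene view, which fits roughly 16 mm of lift. The base is where it was and both vials are standing. The steady pull is 3.0 N, which is just the lid's weight. I'll go up 3 mm more and hold for over 3 s.

Emit:
{"method": "step_arm", "body": {
  "rows": [
    [0,0,-1,0,0,0],
    [0,0,-1,0,0,0],
    [0,0,-1,0,0,0],
    [0,0,0,0,0,0],
    [0,0,0,0,0,0],
    [0,0,0,0,0,0],
    [0,0,0,0,0,0],
    [0,0,0,0,0,0],
    [0,0,0,0,0,0],
    [0,0,0,0,0,0],
    [0,0,0,0,0,0],
    [0,0,0,0,0,0]
  ]
}}

```text
t: 8.65
eef_pos: [0.5853, 0.0985, 0.1886]
eef_rot: [180.0, 0.0, 65.9]
force: [-0.2, 0.2, -2.6]
gripper_width: 0.0317
```

Emit:
{"method": "step_arm", "body": {
  "rows": [
    [0,0,0,0,0,0],
    [0,0,0,0,0,0],
    [0,0,0,0,0,0],
    [0,0,0,0,0,0],
    [0,0,0,0,0,0],
    [0,0,0,0,0,0],
    [0,0,0,0,0,0],
    [0,0,0,0,0,0],
    [0,0,0,0,0,0],
    [0,0,0,0,0,0],
    [0,0,0,0,0,0],
    [0,0,0,0,0,0]
  ]
}}

```text
t: 9.85
eef_pos: [0.5853, 0.0985, 0.1886]
eef_rot: [180.0, -0.0, 65.9]
force: [0.7, 0.3, -3.6]
gripper_width: 0.0316
```

Emit:
{"method": "step_arm", "body": {
  "rows": [
    [0,0,0,0,0,0],
    [0,0,0,0,0,0],
    [0,0,0,0,0,0],
    [0,0,0,0,0,0],
    [0,0,0,0,0,0],
    [0,0,0,0,0,0],
    [0,0,0,0,0,0],
    [0,0,0,0,0,0],
    [0,0,0,0,0,0],
    [0,0,0,0,0,0],
    [0,0,0,0,0,0],
    [0,0,0,0,0,0]
  ]
}}

```text
t: 11.05
eef_pos: [0.5853, 0.0985, 0.1886]
eef_rot: [180.0, -0.0, 65.9]
force: [-0.7, -0.0, -2.8]
gripper_width: 0.0319
```

Emit:
{"method": "step_arm", "body": {
  "rows": [
    [0,0,0,0,0,0],
    [0,0,0,0,0,0],
    [0,0,0,0,0,0],
    [0,0,0,0,0,0],
    [0,0,0,0,0,0],
    [0,0,0,0,0,0],
    [0,0,0,0,0,0],
    [0,0,0,0,0,0],
    [0,0,0,0,0,0],
    [0,0,0,0,0,0],
    [0,0,0,0,0,0],
    [0,0,0,0,0,0]
  ]
}}

```text
t: 12.25
eef_pos: [0.5853, 0.0985, 0.1887]
eef_rot: [180.0, -0.0, 65.9]
force: [-0.1, 1.5, -2.8]
gripper_width: 0.032
```

```bash
python3 - <<'E'
from h import *
import cv2
b=manip.snapshot("scene");w=manip.snapshot("wrist");s=manip.observe();print(s["t"],s["eef_pos"],s["eef_rot"],s["force"],s["wrist_torque"],s["gripper_width"])
cv2.imwrite("pics/g4.png",np.hstack([cv2.resize(b[140:240,190:290],(400,400),interpolation=2),cv2.resize(w,(400,400))]))
E
```

```text
12.35 [0.585316   0.09851088 0.18862363] [1.79997781e+02 1.22770581e-03 6.58924762e+01] [ 6.10545856e-06 -5.04803830e-01 -2.62779015e+00] [-0.0231227   0.00219598 -0.02174736] 0.03195418924758522
```

View pics/g4.png

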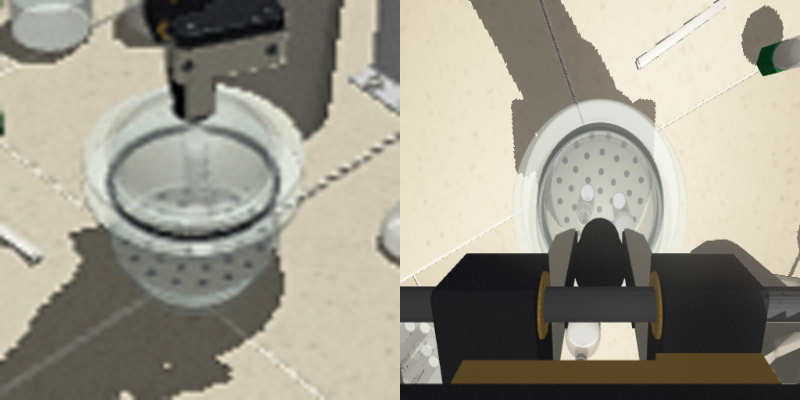

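The lid hangs level over its base, clear of the seal. The base hasn't moved, both vials are upright, and the pose and force are steady. Handing in.

```bash
python3 -c "
from cell import manip
print(manip.job_done())"
```

```text
the job is handed in; nothing more can be done
None
```

The lid is open by about 19 mm and still in the gripper. I handed the job in at about 12.4 s of the 37 s allowed; the simulator gave no verdict.

I gripped the knob at 30 N and pulled straight up. The seal's pull reached at least 19.6 N (lid weight included) and then dropped to about 3 N, which is the lid's weight alone. The lid was then held still for more than 4 s before hand-in.

- **Gap:** the 19 mm is the tool's travel since gripping; the pictures fit it and show no sign of slipping, but I did not measure the gap directly.
- **Level and centred:** the tool was level to within 0.01° and did not shift sideways between gripping and the end.
- **Surroundings:** in the last pictures the base had not moved and both vials were upright. The sand timer and flask also looked undisturbed; the dish was outside the last crops, but the arm stayed well away from it.
- **Disagreements:** the top and wrist cameras put the knob about 3–4 mm apart, and I went with the wrist view. The finger opening read 32 mm on the 33 mm knob throughout.

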